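Latch the parts washer's hatch

TASK

Close and latch the hatch of the small parts washer: swing it down, press it by its wing knob against the springy seal until it meets its buffers, and with it held down turn the knob a quarter turn clockwise so that the tongue underneath goes behind the frame edge; then let go, leaving the hatch held shut. Feel your way: press and turn gently, never forcing the hatch or its tongue hard against the frame, and leave the piston, wrench and tin where they are.

Things in the scene. Friction and masses are not known exactly. Their poses are not given: they have to be found in the camera images.
- washer: parts washer, a fixed blue steel cabinet 280 (x) x 300 (y) x 132 mm high on the bench; origin at the centre of its underside, z up, x from its front (robot side) to the hinge side. On top a steel frame 12 mm thick, top about 140 mm up, surrounds an opening; a black seal strip and two rubber buffers lie along its front. Packed on shims, their heights differ by up to 8 mm and are not measured
- hatch_hinge (a point): point in the middle of the hatch's hinge axis, 148 mm above the bench, at x = +100 mm, y = 0 of the washer; axes as the washer's. The hinge runs along y
- hatch (a joint): hinge angle in rad: about 0 when fully down on the buffers (-0.04 to 0.04 as the frame's height varies), positive as its front edge lifts. The stiff, damped hinge holds it open where it is left. Let go unlatched it rests on the seal, 4 to 20 mm short of fully down. Hatch, seal and tongue together must never press on the washer with more than 25 N
- hatch_edge (a point): middle of the front edge of the hatch, on its top surface: a flat grey panel 200 mm wide along y, 8 mm thick, reaching to 212 mm from the hinge axis, its underside in the plane of the axis. The springy seal (about 0.6 N per mm, its height varying by a further 5 mm) meets it 200 mm from the axis, the buffers beside it are firm
- knob (a joint): knob angle relative to the hatch in rad: 0 = wings along the hatch's y (tongue clear of the frame), grows clockwise seen from above, 1.57 = wings along x (tongue to the front, behind the frame edge), stop at 1.65; turning takes about 0.05 N m
- knob_grip (a point): centre of the grip of the wing knob, on its axis, 26 mm above the hatch's top, 165 mm from the hinge axis, y = 0; at knob angle 0 its axes are the hatch's, z along the knob's axis. The wings are one black bar 56 mm long, 9 mm thick, 11 to 38 mm above the hatch, over a round foot 32 mm wide, 4 mm high; grip the bar across its flats. Some 6 to 16 N down here brings the hatch onto the buffers
- tongue (a point): outer end of the cam tongue under the hatch, on its top face: fixed to the knob, 14 mm wide, 8 mm thick, end 38 mm from the knob's axis, top 22 mm below the hatch's underside. The frame edge is 22 mm in front of the axis: hatch on the buffers, the tongue passes under with 2 mm to spare; higher, it strikes the edge at about 0.4 rad. Latched, the hatch lifts some 2 mm until it bears up
- piston_mid (a point): bystander: aluminium piston, 76 mm across, 52 mm high, standing on the bench; its centre
- wrench_grip (a point): bystander: steel wrench 190 mm long lying on the bench; a point on its handle
- tin_mid (a point): bystander: grey tin, 66 mm across, 100 mm high; its centre

How it is judged (in metres and radians):
On the way, in this order (a step that is already met when the one before it is completed fails the run):
1. the hatch is swung down onto its seal with the knob still unturned (value of joint hatch below 0.15 rad and value of joint knob below 0.6 rad), for 0.1 s.
2. the knob is turned with its tongue behind the frame edge (value of joint hatch below 0.06 rad and value of joint knob above 1.2 rad), for 0.2 s.
At the end, for the whole second after the job is handed in: the hatch is down (hinge angle below 0.06 rad) and at rest with the knob turned past 1.2 rad, so that the tongue holds it behind the frame edge with nothing touching it (all of step 2 and velocity of joint hatch between -0.02 and 0.02 rad/s).
It fails at once if the hatch, its seal or its tongue pressed on the washer with more than 25 N (contact force between hatch and washer above 25 N).
It fails at once if the piston, wrench or tin moved by more than 30 mm (distance of any of piston_mid, wrench_grip, tin_mid from where it was at the start of the episode above 0.03 m).
It also fails if it takes over 58 s, if anything falls off the work surface, if the arm or the gripper's body presses on something with over 40 N, if the wrist force passes 120 N, or if a joint passes its speed limit or range.

ROBOT

A 6-joint arm with a two-finger parallel gripper is mounted at the origin on the work surface. World frame = base frame: x ahead of the robot, y to its left, z up, the work surface at z = 0. Lengths are in m, angles in degrees, forces in N, time in s.
With the tool pointing down it reaches from about 0.375 to 0.9 m from the base axis. Payload 3.1 kg.
Tool frame: the origin (TCP) lies midway between the tips of the shut fingers; the grasp point (between the pads) lies bot.hold_point_z behind it (bot.hold_point_z is the distance from the TCP to the grasp point, in m); z points along the fingers, y is the direction in which the jaws open and shut (so a half turn about z gives the same grasp; the last joint's range is limited). The gripper opens to 87 mm and grips with 3 to 60 N. Pads are 19 mm wide; open, the fingers measure 117 mm over their backs; the gripper's body (75 mm by 190 mm) begins 51 mm behind the grasp point.
Start: joints at [-76.003, 30.224, 82.088, -0, 67.689, -10.227], TCP at [0.256, -0.57, 0.223] pointing down, gripper open.
Joint ranges: [-176.69, 176.69], [-43.24, 126.21], [12.49, 139.97], [-82, 262], [0, 151.66], [-163.58, 163.58]. Speed limits (degrees/s): [159.86, 159.86, 180, 180, 180, 180].

INTERFACE

Orientations are given as a 3x3 rotation matrix whose columns are the frame's x, y, z axes.
In Python, from rig import bot, vision gives the robot as it stands.
- The arm moves only by the shell command python3 -m inch 'ROWS'. ROWS is JSON, a list of rows, each a list of 5 numbers: the finger opening in mm, from 0 to 87, then the shift along the tool's x, y, z in mm, then the turn about the tool's z in rad. In form: [[hand, dx, dy, dz, roll], ...]. A call has 1 to 8 rows; each row is the pose to reach, as a shift and turn from the pose measured when the call began, along the tool's axes at that moment; what a row does not reach only later rows make up. A row lasts 1/10 s, in which the tool goes at most 50 mm and 8.59 degrees, less where a joint would pass 70% of its speed; a pose out of reach is approached as far as the arm can. A call with a gripper value outside its range is refused whole. The fingers move at their own pace and stop on an object; the grip force is fixed at half the most. Time passes only in rows, so rows that repeat a pose let the fingers close. It gives the time, the measured TCP pose, the force and the opening at its end, in the units of the state.
- bot.read_state(): the state, without advancing time (a new reading comes with each control period).
- vision.capture(name): name is "scene" or "top" or "wrist"; returns (picture, depth): 480x640x3 uint8, red, green, blue; 480x640 float32, m along the optical axis (not along the pixel's ray), 0 where there is no reading.
- vision.camera_model(name): a dict with "intrinsics" (3x3 intrinsics, pixels), "camera_from_world" (4x4, takes a point from world to camera coordinates). Camera axes: x right, y down, z forward; pixel columns grow to the right and rows downward; lengths in m; the calibration is good to about 2 mm. A picture is of the moment at which its call begins: read the wrist's pose just before it. camera_model takes no time and is no camera call; for the wrist camera it gives the pose at the moment of the call.
- bot.hand_in(): hands the job in, once; it reports no verdict.
The state is a dict: "time_s": time; "joint_positions": joint angles; "qvel": joint speeds; "tau": joint torques, N m; "position": TCP position; "tcp_rot": TCP orientation; "force": force on the tool from outside, world axes, zero at the start; "moment": the same for the moment, N m; "opening": opening from 0.0 (shut) to 1.0 (fully open).
Only numpy, scipy, OpenCV 4.12 (cv2) and the standard library are available. Lean on these libraries where they do the work, as an engineer would, in place of code of your own. Each camera call takes 0.05 s, during which the arm holds its last target. There are 200 camera calls.

## Working session

There is one attempt and no reset: what is moved stays moved. The work goes in short steps, Python scripts to look and compute and a shell command to move; the robot and the scene stay as the last step left them, time stands still between calls to the robot, and variables do not carry over. Pictures are saved under pics/ and viewed, about 8 in all and at most 12, crops included, and the job is handed in when it is done.

```bash
mkdir -p pics; ls; python3 - <<'E'
from rig import bot, vision
import cv2,numpy as np
s=bot.read_state();print(s, bot.hold_point_z)
for n in("scene","top"):
    p,d=vision.capture(n);cv2.imwrite(f"pics/{n}0.png",p[:,:,::-1]);np.save(f"pics/{n}0.npy",d)
    m=vision.camera_model(n);print(n,m)
E
```

```text
pics
{'time_s': 0.0, 'joint_positions': array([-7.60042004e+01,  3.02774912e+01,  8.21553444e+01,  1.58872180e-03,
        6.76881568e+01, -1.02255134e+01]), 'qvel': array([-0.00187549,  0.02259776, -0.0348191 , -0.02687441,  0.01708828,
       -0.0498706 ]), 'tau': array([-6.31538915e-04, -4.40046787e+01, -1.76592153e+01,  6.33846782e-02,
        5.80563443e-02, -1.47754113e-04]), 'position': array([ 0.25629008, -0.56925138,  0.22159322]), 'tcp_rot': array([[ 9.11971996e-01,  4.10252169e-01, -4.85828829e-04],
       [ 4.10252261e-01, -9.11969768e-01,  2.05522894e-03],
       [ 4.00100925e-04, -2.07362361e-03, -9.99997770e-01]]), 'force': array([ 0.41132833, -0.51434883,  0.43359192]), 'moment': array([ 0.0443478 ,  0.01641988, -0.01290505]), 'opening': 1.0025875104393895} 0.0187
scene {'intrinsics': array([[489.65956873,   0.        , 320.51213094],
       [  0.        , 489.65956873, 239.46484978],
       [  0.        ,   0.        ,   1.        ]]), 'camera_from_world': array([[ 0.42012829,  0.90737538,  0.01273383, -0.33646826],
       [ 0.75769894, -0.34303471, -0.5551752 , -0.40553414],
       [-0.49938416,  0.24289322, -0.83163594,  1.43276849],
       [ 0.        ,  0.        ,  0.        ,  1.        ]])}
top {'intrinsics': array([[550.64941344,   0.        , 319.24538052],
       [  0.        , 550.64941344, 230.89088467],
       [  0.        ,   0.        ,   1.        ]]), 'camera_from_world': array([[-0.00872257, -0.99994009,  0.00661271,  0.04528905],
       [-0.98688647,  0.0075424 , -0.16123958,  0.65139189],
       [ 0.16118005, -0.00793242, -0.98689314,  1.2000888 ],
       [ 0.        ,  0.        ,  0.        ,  1.        ]])}
```

View pics/scene0.png

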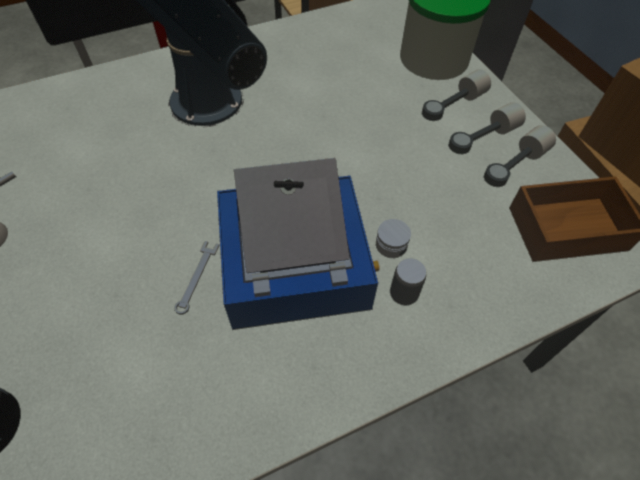

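View pics/top0.png

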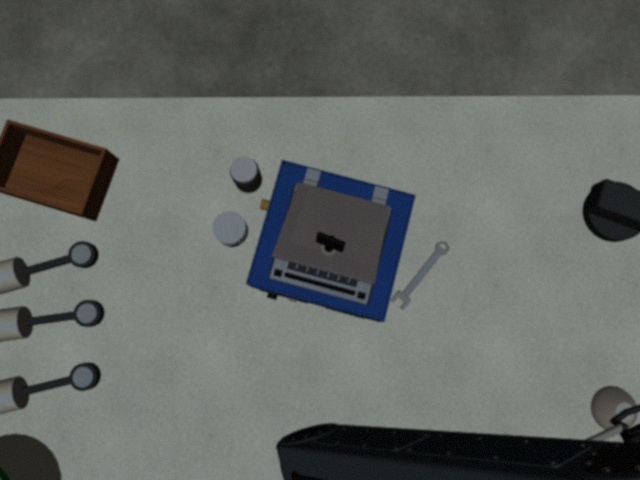

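The scene view shows the hatch partly open, with its knob at scene (289,184) and top (330,242). The cabinet corners in the top view are about (283,161), (414,195), (384,321) and (248,284). Next I'll fit the cabinet and the hatch plane from depth.

```bash
cat > h.py <<'E'
import numpy as np,cv2
from rig import bot,vision
def cloud(n,d,M=None):
    m=M or vision.camera_model(n);K=m["intrinsics"];T=np.linalg.inv(m["camera_from_world"])
    v,u=np.mgrid[:480,:640]
    P=np.stack([(u-K[0,2])/K[0,0]*d,(v-K[1,2])/K[1,1]*d,d],-1)
    return P@T[:3,:3].T+T[:3,3]
E
python3 - <<'E'
from h import *
for n in("top","scene"):
    d=np.load(f"pics/{n}0.npy");p=cv2.imread(f"pics/{n}0.png").astype(int);W=cloud(n,d)
    b,g,r=p[...,0],p[...,1],p[...,2]
    blue=(b>r+40)&(b>60)&(d>0)&(W[...,2]>.12)&(W[...,2]<.145)&(W[...,0]>.3)&(W[...,0]<.9)&(abs(W[...,1])<.3)
    q=W[blue];print(n,"blue",blue.sum(),np.median(q[:,2]))
    rc=cv2.minAreaRect(q[:,:2].astype(np.float32)*1000);print(rc, cv2.boxPoints(rc).round(0).tolist())
    c=np.array(rc[0])/1000
    near=(np.hypot(W[...,0]-c[0],W[...,1]-c[1])<.17)&(d>0)&(W[...,2]>.165)&(~(b>r+25))
    q=W[near]; 
    rng=np.random.default_rng(0);best=0
    for _ in range(300):
        a=q[rng.choice(len(q),3,False)];nn=np.cross(a[1]-a[0],a[2]-a[0]);nn/=np.linalg.norm(nn)+1e-12
        k=abs((q-a[0])@nn)<.003
        if k.sum()>best:best=k.sum();kk=k
    Q=q[kk];m=Q.mean(0);nn=np.linalg.svd(Q-m,full_matrices=False)[2][2];nn*=np.sign(nn[2])
    print("plane",best,len(q),m.round(4),nn.round(4),"tilt",np.degrees(np.arccos(nn[2])),"az",np.degrees(np.arctan2(nn[1],nn[0])),"z",Q[:,2].min(),Q[:,2].max())
    K=q[(q-m)@nn>.02];K=K[(K-m)@nn<.05]; print("knob",len(K),K.mean(0),K.min(0),K.max(0), np.median((K-m)@nn))
    if n=="scene":
        for z0,nm in((0,''),):
            for (u,v) in((393,235),(409,270),(200,265)): print(u,v,W[v,u])
im=cv2.imread("pics/top0.png")[140:340,190:470];cv2.imwrite("pics/topc.png",cv2.resize(im,None,fx=2.8,fy=2.8,interpolation=2))
E
```

```text
top blue 6799 0.12639557506462618
((622.2183837890625, 14.83453369140625), (296.889892578125, 277.2978820800781), 74.38027954101562) [[449.0, -91.0], [716.0, -165.0], [796.0, 120.0], [529.0, 195.0]]
plane 6418 7740 [0.6212 0.0149 0.218 ] [ 0.4732 -0.1311  0.8711] tilt 29.409235050458594 az -15.479783554759534 z 0.16505717001936904 0.26403754185997474
knob 276 [0.59895447 0.02080648 0.26743883] [ 0.58303547 -0.00650014  0.25741699] [0.61643256 0.04600404 0.27698865] 0.03359454675107762
scene blue 5683 0.1272065033925558
((624.717529296875, 15.583908081054688), (298.70184326171875, 281.0968017578125), 74.30599975585938) [[449.0, -90.0], [720.0, -166.0], [800.0, 121.0], [530.0, 197.0]]
plane 8875 10258 [0.6304 0.0139 0.2136] [ 0.4788 -0.1318  0.868 ] tilt 29.778518074792323 az -15.38649997282384 z 0.16500073683670635 0.2638330871278789
knob 197 [0.60469487 0.02064687 0.26867256] [ 0.58936556 -0.00438633  0.2532092 ] [0.61749192 0.04724179 0.27554862] 0.0360419823298886
393 235 [0.66970218 0.24163576 0.05252535]
409 270 [0.7855505  0.20608815 0.10127976]
200 265 [ 0.53551874 -0.17993688  0.00676156]
```

View pics/topc.png

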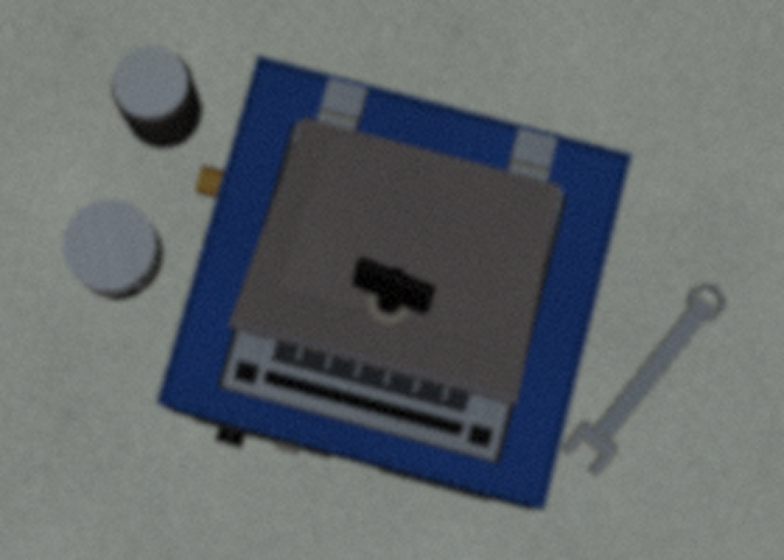

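Washer yaw is about -15.5°, the hinge is at (0.720, -0.012) and the hatch is at about 0.52 rad. The predicted grip point (0.598, 0.022, 0.259) agrees with the knob seen in depth. I'll approach with shut fingers and push the panel down beside the knob.

```bash
python3 -m inch '[[0,0,0,-50,0],[0,0,0,-90,0],[0,35,-27,-110,-0.1],[0,70,-53,-110,-0.2],[0,105,-80,-110,-0.3],[0,140,-107,-110,-0.4],[0,175,-134,-110,-0.5],[0,210,-160,-110,-0.6]]'
cat >> h.py <<'E'
a=np.radians(-15.5);X=np.array([np.cos(a),np.sin(a),0]);Y=np.array([-X[1],X[0],0]);H=np.array([.720,-.012,.148])
def go(f,y,z,wx=None):
    "shift in tool mm to washer coords: f ahead of the hinge, y, TCP height z; roll to put tool y along +-X"
    s=bot.read_state();R=s["tcp_rot"];p=H-X*f+Y*y;p[2]=z
    t=(p-s["position"])@R*1000
    c=R.T@X;roll=np.arctan2(-c[0],c[1]);roll=(roll+np.pi/2)%np.pi-np.pi/2
    print("shift",t.round(1),"roll",round(roll,3),"F",s["force"].round(1),"M",s["moment"].round(2),"t",s["time_s"],"q6",s["joint_positions"][5],"open",s["opening"]*87)
def where():
    s=bot.read_state();d=s["position"]-H;print("f",(-d@X).round(4),"y",(d@Y).round(4),"z",s["position"][2].round(4))
E
python3 -c "from h import *;go(.157,-.045,.275);where()"
```

```text
time_s: 0.9
position: [0.3825, -0.3354, 0.3317]
tcp_rot: [[0.518, 0.855, -0.001], [0.855, -0.518, 0.003], [0.002, -0.002, -1.0]]
force: [0.5, 0.7, -0.0]
opening: 0.352
shift [365.6 -17.6  57.4] roll -0.274 F [ 0.5  0.7 -0. ] M [-0.03 -0.02  0.01] t 0.9 q6 -22.709277856489212 open 30.658365087859558
f 0.2388 y -0.4019 z 0.3317
```

```bash
python3 -m inch '[[0,46,-2,0,-0.1],[0,92,-4,0,-0.2],[0,138,-7,0,-0.274],[0,184,-9,0,-0.274],[0,230,-11,0,-0.274],[0,276,-13,0,-0.274],[0,322,-16,20,-0.274],[0,366,-18,40,-0.274]]'
python3 -m inch '[[0,0,0,0,0],[0,0,0,0,0],[0,0,0,0,0]]'
python3 - <<'E'
from h import *
go(.157,-.045,.275);where()
M=vision.camera_model("wrist");p,d=vision.capture("wrist");cv2.imwrite("pics/w1.png",p[:,:,::-1])
E
```

```text
time_s: 1.7
position: [0.5574, -0.011, 0.2923]
tcp_rot: [[0.267, 0.964, 0.001], [0.964, -0.267, 0.002], [0.002, 0.0, -1.0]]
force: [-0.0, -1.2, 0.2]
opening: 0.004
time_s: 2.0
position: [0.5573, -0.0118, 0.2926]
tcp_rot: [[0.267, 0.964, 0.001], [0.964, -0.267, 0.002], [0.002, 0.0, -1.0]]
force: [-0.8, -1.0, -0.7]
opening: 0.004
shift [-1.7 -0.1 17.6] roll 0.0 F [-0.8 -1.  -0.7] M [ 0.01 -0.06 -0.02] t 2.0 q6 2.7029412279755425 open 0.3520051453060821
f 0.1569 y -0.0433 z 0.2926
```

View pics/w1.png

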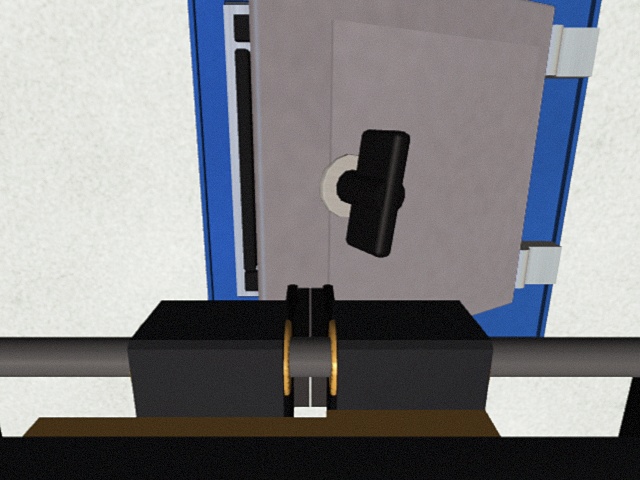

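The wrist view shows the shut fingers at (312,300), over the panel beside the knob at (380,190) and in front of the hinge side. I'll press down slowly.

```bash
python3 -m inch '[[0,0,0,15,0],[0,0,0,25,0],[0,0,0,32,0],[0,0,-1,37,0],[0,0,-2,42,0],[0,0,-3,47,0],[0,0,-5,52,0],[0,0,-6,57,0]]'; python3 -m inch '[[0,0,-1,5,0],[0,0,-3,10,0],[0,0,-4,15,0],[0,0,-6,20,0]]'; python3 -c "from h import *;go(.177,-.045,.2);where()"
```

```text
time_s: 2.85
position: [0.5516, -0.0104, 0.236]
tcp_rot: [[0.268, 0.963, 0.002], [0.963, -0.268, 0.001], [0.002, 0.001, -1.0]]
force: [-0.1, 0.2, 3.8]
opening: 0.007
time_s: 3.25
position: [0.5457, -0.0086, 0.2155]
tcp_rot: [[0.268, 0.963, 0.002], [0.963, -0.268, 0.002], [0.002, 0.001, -1.0]]
force: [-1.0, 0.5, 3.6]
opening: 0.002
shift [-1.7 -8.1 15.5] roll -0.001 F [-1.   0.5  3.6] M [0.08 0.1  0.02] t 3.25 q6 2.7628227328936252 open 0.16023143801276246
f 0.1689 y -0.0433 z 0.2155
```

```bash
python3 -m inch '[[0,0,-2,5,0],[0,0,-4,10,0],[0,0,-6,15,0],[0,0,-8,20,0],[0,0,-9,25,0],[0,0,-10,29,0]]'; python3 -m inch '[[0,0,0,2,0],[0,0,-1,4,0],[0,0,-1,6,0],[0,0,-1,6,0]]';python3 -c "from h import *;where()"
```

```text
time_s: 3.85
position: [0.5364, -0.006, 0.1862]
tcp_rot: [[0.268, 0.963, 0.003], [0.963, -0.268, 0.001], [0.002, 0.002, -1.0]]
force: [2.5, -0.4, 2.2]
opening: 0.0
time_s: 4.25
position: [0.5345, -0.0055, 0.1795]
tcp_rot: [[0.268, 0.963, 0.0], [0.963, -0.268, 0.002], [0.002, -0.0, -1.0]]
force: [-0.0, -0.4, 0.6]
opening: 0.001
f 0.1805 y -0.0433 z 0.1795
```

```bash
python3 -m inch '[[0,0,0,2,0],[0,0,0,4,0],[0,0,-1,6,0],[0,0,-1,6,0],[0,0,-1,6,0]]';python3 -m inch '[[0,0,0,1.5,0],[0,0,0,3,0],[0,0,-1,4.5,0],[0,0,-1,4.5,0]]';python3 -c "from h import *;where()"
```

```text
time_s: 4.75
position: [0.5332, -0.0051, 0.1733]
tcp_rot: [[0.268, 0.963, -0.001], [0.963, -0.268, 0.002], [0.002, -0.001, -1.0]]
force: [0.1, -0.1, 0.6]
opening: 0.009
time_s: 5.15
position: [0.5323, -0.0049, 0.1687]
tcp_rot: [[0.268, 0.963, -0.0], [0.963, -0.268, 0.002], [0.002, -0.001, -1.0]]
force: [0.6, 0.3, 0.1]
opening: 0.002
f 0.1827 y -0.0433 z 0.1687
```

```bash
python3 -m inch '[[0,0,0,1.5,0],[0,0,0,3,0],[0,0,0,3,0],[0,0,0,3,0]]';python3 -m inch '[[0,0,0,1,0],[0,0,0,2,0],[0,0,0,3,0],[0,0,0,3,0],[0,0,0,3,0]]';python3 -c "from h import *;where()"
```

```text
time_s: 5.55
position: [0.5321, -0.0048, 0.1656]
tcp_rot: [[0.268, 0.963, -0.001], [0.963, -0.268, 0.002], [0.002, -0.001, -1.0]]
force: [-1.0, -0.8, 2.8]
opening: 0.007
time_s: 6.05
position: [0.5319, -0.0047, 0.1627]
tcp_rot: [[0.268, 0.963, -0.001], [0.963, -0.268, 0.002], [0.002, -0.002, -1.0]]
force: [-1.8, -0.2, 4.2]
opening: 0.007
f 0.1832 y -0.0433 z 0.1627
```

The seal is compressing: 2.8 N rose to 4.2 N. I'll lift, open and move over the knob.

```bash
python3 -m inch '[[0,0,0,-30,0],[45,0,0,-75,0],[45,22,10,-85,0],[45,43,20,-85,0],[45,43,20,-85,0],[45,43,20,-85,0]]'
python3 - <<'E'
from h import *
go(.162,0,.176);where()
M=vision.camera_model("wrist");p,d=vision.capture("wrist");cv2.imwrite("pics/w2.png",p[:,:,::-1])
W=cloud("wrist",d,M);L=(W-H);F=-(L@X);Yc=L@Y
k=(d>0)&(abs(F-.12)<.09)&(abs(Yc)<.09)&(abs(W[...,2]-.18)<.06)
q=W[k];f=F[k];y=Yc[k];z=q[:,2]
pl=(p[k].mean(1)>70)&(z<.19)&(abs(y)>.035)
A=np.c_[f[pl],np.ones(pl.sum())];c=np.linalg.lstsq(A,z[pl],rcond=None)[0];print("panel slope,z0",c,pl.sum())
h=z-(c[0]*f+c[1]);kn=(h>.028)&(h<.045)&(p[k].mean(1)<70)&(f>.13)&(abs(y)<.04)
print("knob",kn.sum(),f[kn].mean(),y[kn].mean(),h[kn].mean(),z[kn].max(),cv2.minAreaRect((np.c_[f,y][kn]*1000).astype(np.float32)))
E
```

```text
time_s: 6.65
position: [0.5623, 0.0312, 0.2469]
tcp_rot: [[0.267, 0.964, -0.003], [0.964, -0.267, 0.002], [0.001, -0.003, -1.0]]
force: [-0.8, 0.3, 0.8]
opening: 0.375
shift [ 0.4  1.7 70.9] roll 0.0 F [-0.8  0.3  0.8] M [-0.05 -0.05  0.06] t 6.65 q6 7.192954393492048 open 32.63203257724641
f 0.1635 y -0.0005 z 0.2469
panel slope,z0 [0.0290324 0.157357 ] 34908
knob 2058 0.1629544124820846 0.0016373035066077814 0.0359329420846365 0.20179740171924077 ((162.8999786376953, -0.2751884460449219), (15.976280212402344, 55.26103973388672), 0.4627358913421631)
```

View pics/w2.png

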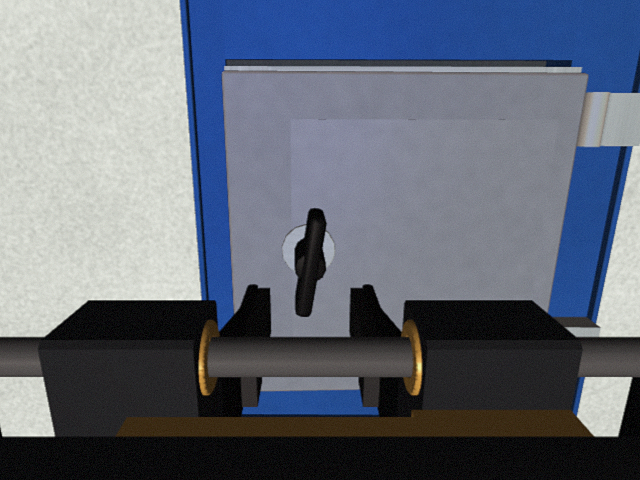

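The wrist view shows the hatch nearly flat on its seal, with a slope of about 0.03 rad. The bar runs from (316,210) to (303,313), turned about 0.1 rad, and is centred between the fingers. I'll descend and grip, pre-rolled by 0.1.

```bash
python3 -m inch '[[45,1,1,30,0.1],[45,1,1,55,0.1],[45,1,1,68,0.1],[45,1,1,75,0.1],[45,1,1,76,0.1],[45,1,1,76,0.1]]' && python3 -m inch '[[0,0,0,0,0],[0,0,0,0,0],[0,0,0,0,0],[0,0,0,0,0],[0,0,0,0,0],[0,0,0,0,0]]'; python3 -c "from h import *;go(.162,0,.17);where()"
```

```text
time_s: 7.3
position: [0.5634, 0.0315, 0.1713]
tcp_rot: [[0.363, 0.932, -0.002], [0.932, -0.363, 0.002], [0.001, -0.003, -1.0]]
force: [1.2, -0.6, 0.2]
opening: 0.516
time_s: 7.9
position: [0.5619, 0.0321, 0.1713]
tcp_rot: [[0.363, 0.932, -0.005], [0.932, -0.363, 0.003], [0.001, -0.006, -1.0]]
force: [-3.7, 1.3, 4.4]
opening: 0.182
shift [-0.1  2.2  1.3] roll -0.1 F [-3.7  1.3  4.4] M [ 0.37  0.84 -0.01] t 7.9 q6 13.003458876851242 open 15.865792018265443
f 0.1641 y 0.0003 z 0.1713
```

```bash
python3 -m inch '[[0,0,1.5,0,0],[0,0,1.5,0,0],[0,0,1.5,0,0],[0,0,1.5,0,0]]'; python3 - <<'E'
from h import *
go(.162,0,.17);where()
p,d=vision.capture("wrist");cv2.imwrite("pics/w3.png",p[140:440,150:500,::-1])
E
```

```text
time_s: 8.3
position: [0.5619, 0.0321, 0.1712]
tcp_rot: [[0.362, 0.932, -0.009], [0.932, -0.362, 0.004], [0.001, -0.009, -1.0]]
force: [-3.4, 2.6, 5.3]
opening: 0.184
shift [-0.1  2.2  1.2] roll -0.1 F [-3.4  2.6  5.3] M [ 0.42  0.92 -0.03] t 8.3 q6 12.966700981588772 open 15.98279424048617
f 0.1641 y 0.0003 z 0.1712
```

View pics/w3.png

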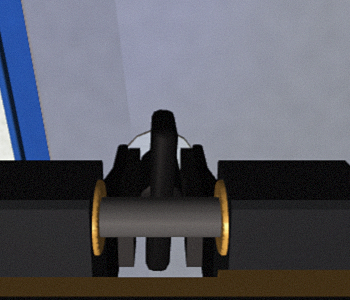

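The grip stopped at 16 mm, so the tips are on the round stem under the 9 mm bar. I'll open, raise 6 mm and regrip.

```bash
python3 -m inch '[[35,0,0,0,0],[35,0,1,-3,0],[35,0,1,-6,0],[35,0,1,-6,0],[0,0,1,-6,0],[0,0,1,-6,0],[0,0,1,-6,0],[0,0,1,-6,0]]'; python3 -m inch '[[0,0,0,0,0],[0,0,0,0,0],[0,0,0,0,0]]'; python3 -c "from h import *;go(.162,0,.17);where()"
```

```text
time_s: 9.15
position: [0.562, 0.0321, 0.177]
tcp_rot: [[0.362, 0.932, -0.011], [0.932, -0.362, 0.005], [0.0, -0.012, -1.0]]
force: [-0.8, 1.1, 1.8]
opening: 0.186
time_s: 9.45
position: [0.562, 0.032, 0.177]
tcp_rot: [[0.363, 0.932, -0.011], [0.932, -0.363, 0.005], [0.0, -0.012, -1.0]]
force: [-0.7, -1.0, 1.2]
opening: 0.187
shift [-0.   2.1  7. ] roll -0.101 F [-0.7 -1.   1.2] M [ 0.11  0.19 -0.01] t 9.45 q6 12.946081200615767 open 16.252516145801913
f 0.164 y 0.0002 z 0.177
```

```bash
python3 - <<'E'
import cv2
a=cv2.imread("pics/w2.png")[195:325,265:365];a=cv2.convertScaleAbs(a,alpha=2.5)
b=cv2.imread("pics/w1.png")[115:270,305:425];b=cv2.convertScaleAbs(b,alpha=2.5)
a=cv2.resize(a,(400,520),interpolation=2);b=cv2.resize(b,(400,520),interpolation=2)
cv2.imwrite("pics/c.png",cv2.hconcat([a,b]))
E
```

```text
(no output)
```

View pics/c.png

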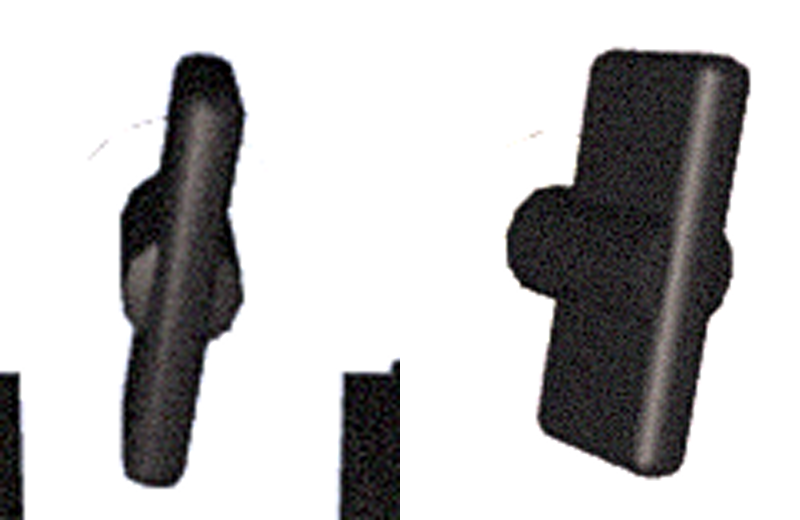

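The knob has a hub of about 16 mm that reaches almost to the top of the bar, so a 16 mm opening is the real grip: pads on the hub, with their edges catching the flats. Pressing down in small steps.

```bash
python3 -m inch '[[0,0,0,1,0],[0,0,0,2,0],[0,0,0,3,0],[0,0,0,3,0],[0,0,0,3,0]]'; python3 -m inch '[[0,0,0,1,0],[0,0,0,2,0],[0,0,0,2,0],[0,0,0,2,0]]';  python3 -m inch '[[0,0,0,1,0],[0,0,0,2,0],[0,0,0,2,0],[0,0,0,2,0]]'
```

```text
time_s: 9.95
position: [0.5617, 0.0321, 0.1749]
tcp_rot: [[0.362, 0.932, -0.011], [0.932, -0.362, 0.004], [0.0, -0.012, -1.0]]
force: [-3.1, 0.6, 6.5]
opening: 0.184
time_s: 10.35
position: [0.5616, 0.0322, 0.174]
tcp_rot: [[0.362, 0.932, -0.01], [0.932, -0.362, 0.004], [0.0, -0.011, -1.0]]
force: [-3.4, 0.1, 7.5]
opening: 0.185
time_s: 10.75
position: [0.5614, 0.0322, 0.1733]
tcp_rot: [[0.362, 0.932, -0.01], [0.932, -0.362, 0.004], [0.0, -0.011, -1.0]]
force: [-4.2, 1.0, 8.7]
opening: 0.187
```

```bash
for i in 1 2; do python3 -m inch '[[0,0,0,1,0],[0,0,0,2,0],[0,0,0,3,0],[0,0,0,3,0],[0,0,0,3,0]]' | egrep 'pos|force'; done;  python3 -c "from h import *;go(.162,0,.17);where()"
```

```text
position: [0.5613, 0.0323, 0.172]
force: [-4.7, 1.4, 10.5]
position: [0.5611, 0.0324, 0.1707]
force: [-5.4, 1.1, 11.9]
shift [0.  3.  0.7] roll -0.099 F [-5.4  1.1 11.9] M [-0.01  0.63  0.05] t 11.75 q6 12.943073477780576 open 15.975576540419604
f 0.165 y 0.0003 z 0.1707
```

```bash
for i in 1 2; do python3 -m inch '[[0,0,-0.5,1,0],[0,0,-0.5,2,0],[0,0,-0.5,3.5,0],[0,0,-0.5,3.5,0],[0,0,-0.5,3.5,0]]' | egrep 'pos|force'; done;  python3 -c "from h import *;go(.162,0,.17);where()"
```

```text
position: [0.5609, 0.0324, 0.1694]
force: [-4.2, 0.2, 12.8]
position: [0.5607, 0.0325, 0.1682]
force: [-5.1, 0.4, 14.1]
shift [ 0.   3.4 -1.8] roll -0.098 F [-5.1  0.4 14.1] M [-0.09  0.59  0.04] t 12.75 q6 12.954797578086346 open 16.30801848292512
f 0.1654 y 0.0003 z 0.1682
```

```bash
for i in 1 2; do python3 -m inch '[[0,0,-0.5,1,0],[0,0,-0.5,2,0],[0,0,-0.5,3.5,0],[0,0,-0.5,3.5,0],[0,0,-0.5,3.5,0]]' | egrep 'pos|force'; done;  python3 - <<'E'
from h import *
go(.162,0,.17);where()
for n in("top","scene"):
    M=vision.camera_model(n);p,d=vision.capture(n);W=cloud(n,d,M);L=W-H;F=-(L@X);y=L@Y
    if n=="scene":cv2.imwrite("pics/s2.png",cv2.resize(p[140:340,190:400,::-1],None,fx=2.8,fy=2.8,interpolation=2))
    k=(d>0)&(F>.02)&(F<.20)&(abs(y)>.04)&(abs(y)<.095)&(W[...,2]>.13)&(W[...,2]<.185)
    f,z=F[k],W[...,2][k]
    if len(z)>50:
        for _ in range(5):
            c=np.polyfit(f,z,1);g=abs(z-np.polyval(c,f))<.004;f,z=f[g],z[g]
        print(n,len(z),c)
E
```

```text
position: [0.5605, 0.0325, 0.1673]
force: [-4.4, -0.1, 15.0]
position: [0.5605, 0.0326, 0.1669]
force: [-6.7, 1.0, 19.0]
shift [ 0.   3.7 -3.1] roll -0.097 F [-6.7  1.  19. ] M [0.01 0.8  0.08] t 13.75 q6 12.96709000335821 open 16.055749192892236
f 0.1656 y 0.0003 z 0.1669
top 1663 [-0.0275799   0.15735907]
scene 3660 [-0.02398757  0.15829168]
```

The stiffness jumped (15 to 19 N over 0.4 mm) with the hatch at about -0.025 rad, so it is on its buffers. I'll hold about 18 N and start turning.

```bash
python3 -m inch '[[0,0,0,2.8,0.08],[0,0,0,2.8,0.16],[0,0,0,2.8,0.24],[0,0,0,2.8,0.3],[0,0,0,2.8,0.3]]';  python3 -c "from h import *;go(.162,0,.17);where()"
```

```text
time_s: 14.35
position: [0.5606, 0.0325, 0.1669]
tcp_rot: [[0.619, 0.785, 0.002], [0.785, -0.619, -0.001], [0.0, 0.002, -1.0]]
force: [-5.3, 0.9, 17.1]
opening: 0.186
shift [ 1.1  3.3 -3.1] roll -0.397 F [-5.3  0.9 17.1] M [-0.01  0.84  0.01] t 14.35 q6 30.211080898905227 open 16.190448828645437
f 0.1654 y 0.0003 z 0.1669
```

```bash
python3 -m inch '[[0,0,0,2.9,0.08],[0,0,0,2.9,0.16],[0,0,0,2.9,0.24],[0,0,0,2.9,0.3],[0,0,0,2.9,0.3]]';  python3 - <<'E'
from h import *
go(.162,0,.17);where()
p,d=vision.capture("wrist");cv2.imwrite("pics/w4.png",cv2.convertScaleAbs(cv2.resize(p[140:440,150:500,::-1],None,fx=1.6,fy=1.6),alpha=1.5))
E
```

```text
time_s: 14.85
position: [0.5607, 0.0323, 0.1669]
tcp_rot: [[0.824, 0.567, 0.003], [0.567, -0.824, -0.002], [0.002, 0.003, -1.0]]
force: [-5.8, 0.2, 17.8]
opening: 0.182
shift [ 2.   2.7 -3.1] roll -0.698 F [-5.8  0.2 17.8] M [0.03 0.94 0.02] t 14.85 q6 47.455442976091426 open 15.805830100572562
f 0.1653 y 0.0001 z 0.1669
```

View pics/w4.png

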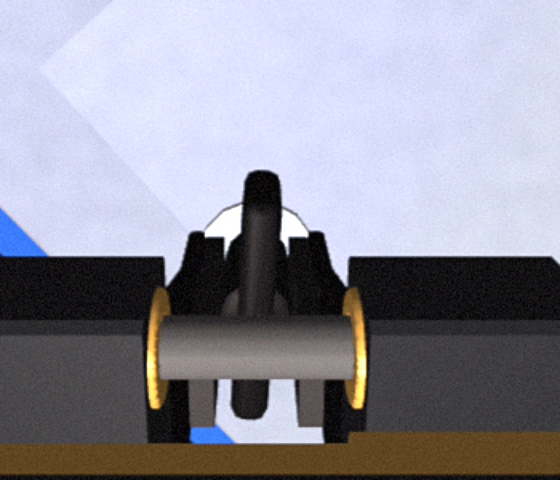

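The bar, from (262,175) to (250,415), turns with the gripper and there is no sign of the tongue striking. Continuing to turn.

```bash
for i in 1 2; do python3 -m inch '[[0,0,0,2.9,0.08],[0,0,0,2.9,0.16],[0,0,0,2.9,0.24],[0,0,0,2.9,0.32],[0,0,0,2.9,0.41],[0,0,0,2.9,0.41]]'; python3 -c "from h import *;go(.162,0,.17);where()"; done
```

```text
time_s: 15.5
position: [0.5609, 0.0321, 0.1669]
tcp_rot: [[0.982, 0.191, 0.005], [0.191, -0.982, -0.002], [0.004, 0.003, -1.0]]
force: [-6.5, -0.6, 17.7]
opening: 0.182
shift [ 2.8  1.4 -3.1] roll -1.108 F [-6.5 -0.6 17.7] M [ 0.06  0.93 -0.04] t 15.5 q6 70.99079531960926 open 15.838735192120009
f 0.1651 y 0.0 z 0.1669
time_s: 16.1
position: [0.5609, 0.0319, 0.1669]
tcp_rot: [[0.976, -0.217, 0.006], [-0.217, -0.976, -0.003], [0.007, 0.002, -1.0]]
force: [-7.1, -0.8, 18.3]
opening: 0.188
shift [ 3.1 -0.  -3.1] roll -1.519 F [-7.1 -0.8 18.3] M [ 0.07  1.   -0.02] t 16.1 q6 94.56619202386592 open 16.338554870246295
f 0.165 y -0.0002 z 0.1669
```

Turned to about 1.52 rad. I'll ease off the press, then check that the tongue takes the load before opening.

```bash
python3 -m inch '[[0,0,0,2,0.03],[0,0,0,1,0.03],[0,0,0,0,0.03],[0,0,0,-1,0.03],[0,0,0,-1.5,0.03],[0,0,0,-1.5,0.03]]';python3 -m inch '[[40,0,0,0,0],[40,0,0,0,0],[40,0,0,0,0],[40,0,0,0,0],[40,0,0,-15,0],[40,0,0,-50,0],[40,0,0,-100,0],[40,0,0,-120,0]]'
python3 - <<'E'
from h import *
where()
for n in("top","scene","wrist"):
    M=vision.camera_model(n);p,d=vision.capture(n);W=cloud(n,d,M);L=W-H;F=-(L@X);y=L@Y
    if n=="wrist":cv2.imwrite("pics/w5.png",p[:,:,::-1])
    k=(d>0)&(F>.02)&(F<.20)&(abs(y)>.04)&(abs(y)<.095)&(W[...,2]>.13)&(W[...,2]<.185)
    f,z=F[k],W[...,2][k]
    for _ in range(5):
        c=np.polyfit(f,z,1);g=abs(z-np.polyval(c,f))<.004;f,z=f[g],z[g]
    print(n,len(z),c)
E
```

```text
time_s: 16.7
position: [0.561, 0.0318, 0.1686]
tcp_rot: [[0.969, -0.246, 0.006], [-0.246, -0.969, -0.004], [0.007, 0.002, -1.0]]
force: [-2.7, 0.2, 4.8]
opening: 0.187
time_s: 17.5
position: [0.5625, 0.0321, 0.2931]
tcp_rot: [[0.969, -0.246, 0.014], [-0.246, -0.969, -0.005], [0.015, 0.001, -1.0]]
force: [1.1, 0.4, 0.3]
opening: 0.465
f 0.1635 y 0.0004 z 0.2931
top 527 [-0.01680505  0.15695899]
scene 3762 [-0.01458516  0.15832562]
wrist 42507 [-0.01584701  0.15673683]
```

View pics/w5.png

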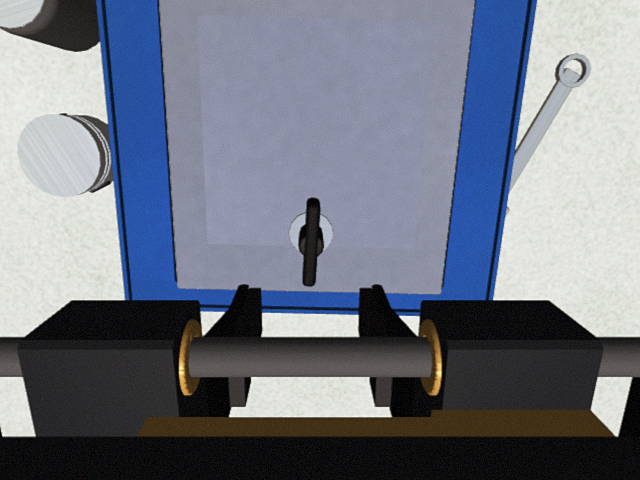

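The knob's wings now point along x, from (313,200) to (308,285). The hatch sits at about -0.015 rad, roughly 2 mm above the buffers as expected when the tongue bears up, whereas resting unlatched it was at +0.03. Nothing is touching it.

```bash
python3 -c "from rig import bot;bot.hand_in()"
```

```text
the job is handed in; nothing more can be done
```

The hatch is closed and latched, and I handed the job in at about 17.5 s on the robot's clock; `hand_in` reports no verdict.

- **Closing:** I swung the hatch down onto its seal with shut fingers pressing beside the knob. Then I gripped the knob and pressed until the stiffness jumped at 15–19 N, with the hatch at about -0.025 rad by depth fit.
- **Turning:** I held about 18 N and turned the gripper clockwise from about 0.1 to 1.55 rad. There was no torque spike, so the tongue showed no sign of striking the frame edge. I then eased off, let go and retreated 120 mm.
- **Last checks:**
  - All three cameras put the hatch at -0.015 to -0.017 rad. That is about 2 mm above the buffers, as expected when the tongue takes the load, against about +0.03 rad resting unlatched.
  - The wings lie along x, so the knob is at about 1.55 rad.
- **Grip differed from the description:** the fingers stopped at 16 mm, not the 9 mm bar. The knob has a hub of about 16 mm, so the pads held the hub; wrist pictures showed the bar turning with them.
- **Not measured:** I did not re-measure the piston, wrench and tin. The arm never went near them, and those in view looked undisturbed. The force on the washer was not measured directly. The highest press read at the wrist was 19 N, which I reckon at about 16 N at the seal and buffers plus the hatch's own weight.

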